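# Turn the engine-mount bracket and clamp its heel against the stop

### The arm

A 7-joint arm with a two-finger parallel gripper is mounted at the origin on the work surface. World frame = base frame: x ahead of the robot, y to its left, z up, the work surface at z = 0. Lengths are in mm, angles in rad, forces in N, time in s.
With the tool pointing down it reaches from about 400 to 875 mm from the base axis. Payload 4.4 kg.
Tool frame: the origin (TCP) lies midway between the tips of the shut fingers; the grasp point (between the pads) lies 19 mm behind it; z points along the fingers, y is the line along which they close (so a half turn about z gives the same grasp; the last joint's range is limited). The gripper opens to 85 mm and grips with 20 to 120 N. Pads are 22 mm wide; open, the fingers measure 114 mm over their backs; the gripper's body (76 mm by 85 mm) begins 54 mm behind the grasp point. The pads swing forward as they close: fully open they stand 13 mm farther back than shut.
Start: joints at [1.199, 0.628, 0.038, 1.517, -0.027, 0.996, -0.02], TCP at [195.714, -619.85, 231.313] pointing down, gripper open.
Joint ranges: [-3.06, 3.06], [-0.37, 2.12], [-1.25, 1.32], [0.18, 2.47], [-1.1, 4.24], [0.23, 1.98], [-2.94, 2.94]. Speed limits (rad/s): [2.57, 2.57, 3.14, 3.14, 3.14, 3.14, 3.14].

### API

Orientations are given as a rotation vector (axis times angle).
In Python, from workcell import status, optics, r gives the robot as it stands.
- The arm moves only by the tool arm_command, never from a script. Its argument "deltas" is a list of rows, each an object of numbers: "x", "y", "z": the shift along the tool's x, y, z in m; "twist": the turn about the tool's z in degrees; "gripper": the opening in per cent of the stroke, from 0 (shut) to 100 (fully open). A call has 1 to 5 rows; each row is the pose to reach, as a shift and turn from the pose commanded when the call began, along the tool's axes at that moment; what a row does not reach only later rows make up. A row lasts 1/10 s, in which the tool goes at most 50 mm and 8.59 degrees, less where a joint would pass 70% of its speed; a pose out of reach is approached as far as the arm can. A call with a gripper value outside its range is refused whole. The fingers move at their own pace and stop on an object; "force" is the grip in N (left out, the last holds). Time passes only in rows, so rows that repeat a pose let the fingers close. It gives the time, the measured TCP pose, the force, the opening and the grip force at its end, in the units of the state.
- status.observe(): the state, without advancing time (a new reading comes with each control period).
- optics.snapshot(name): name is "scene" or "top" or "wrist"; returns a dict with "frame" (384x512x3 uint8, red, green, blue), "K" (3x3 intrinsics, pixels), "distortion" ([k1, k2, p1, p2, k3] as OpenCV has them; the pictures are not rectified), "world_to_cam" (4x4, takes a point from world to camera coordinates). Camera axes: x right, y down, z forward; pixel columns grow to the right and rows downward; lengths in mm; the calibration is good to about 2 mm. A picture is of the moment at which its call begins. There is no depth.
- r.close_job(): hands the job in; it is judged then, once.
The state is a dict: "time_s": time; "joint_positions": joint angles; "joint_velocities": joint speeds; "effort": joint torques, N m; "eef_pos": TCP position; "eef_rot": TCP orientation; "ft_force": force on the tool from outside, world axes, zero at the start; "torque": the same for the moment, N m; "opening": opening from 0.0 (shut) to 1.0 (fully open); "gripper_force": force on a finger pad.
Only numpy, scipy, OpenCV 4.12 (cv2) and the standard library are available. Lean on these libraries where they do the work, as an engineer would, in place of code of your own. Each camera call takes 0.05 s, during which the arm holds its last target. There are 200 camera calls.

### The job

The first pass on this cast bracket's long side is done: turn the bracket so that its heel end (under the tall end of the web) faces the fixture's stop bar, standing flat on the fixture plate, square to the bar and centred in front of the jaw. Then swing the cam lever round just far enough that the heel is pressed flush against the bar and the sprung jaw is pushed back about 3 mm, without overrunning, and let go. Leave the things around the fixture where they are.

Things in the scene. Friction and masses are not known exactly. Their poses are not given: they have to be found in the camera images.
- web (a point): Grip point on the loose cast aluminium bracket: base block 100 (own x) x 64 (y) x 25 mm, upright web 16 mm thick (y) along its middle. The web is tall (52 mm above the block) from own x -9 to +49 mm and low (18 mm, with a slope) towards the toe. The point: mid-thickness of the web, 14 mm from the bracket's centre towards the heel, 54 mm above the underside. Own +x to the heel. About 0.4 to 0.7 kg.
- heel (a point): Centre of the bracket's heel end face (64 wide, 25 mm high), 50 mm from the bracket's centre, 12.5 mm above its underside; +x out of the heel face, z up. At the start the bracket stands on the fixture plate between bar and jaw, long side roughly along the bar, heel roughly towards the fixture's -y.
- stop_face (a point): Middle of the bar face that looks at the jaw, 12.5 mm above the fixture plate, whose top is 12 mm above the bench. The bar is the upright leg of a bent steel bracket: 110 wide (own y), 34 high, 9 mm thick. Axes of the fixture (fixed to the bench): +x from jaw into the bar, z up. In the end the bracket's +x runs along this +x.
- jaw_face (a point): Middle of the jaw's front face: steel pad 56 wide (fixture's y), 22 high, 12 mm thick, top 36 mm above the bench; axes of the fixture, +x towards the bar. The cam drives a carrier along x, and the jaw sits on it on two springs. With the lever open, 111 to 115 mm from the bar's face.
- jaw (a joint): How far the jaw is pushed back on its springs, in m: 0 free, 0.012 at the limit. It needs 10 N to start moving and 3 N more for each mm. It begins to grow when the jaw has pushed the bracket home against the bar.
- cam (a joint): Cam lever angle, rad, 0 to 2.7, grows clockwise seen from above, which closes the jaw; starts at 0 to 0.4. The cam moves the carrier 9 mm per rad, steadily. With the bracket's 100 mm between bar and jaw the gap is taken up at about 1.65 rad; the jaw is pushed back 3 mm at about 1.98 rad. It stays where it is left (friction) and takes 4 to 8 N at the knob.
- knob (a point): Middle of the upright round black knob (24 mm in diameter, 52 mm high) at the end of the flat grey cam lever, 78 mm above the bench. The knob reaches from the lever's top, 52 mm above the bench, to 104 mm. It travels on a circle of 115 mm about point cam_pivot and does not spin on the lever.
- cam_pivot (a point): Point on the cam lever's upright fixed axis, at the height of the knob's middle (78 mm); axes of the fixture. It lies 163 mm from the bar's face.
- cleaner_mid (a point): Bystander: middle of a white bottle, 64 mm in diameter and 170 mm high, left of the fixture.
- bearing_cap_mid (a point): Bystander: middle of a dark steel bearing cap, an arch 110 by 30 by 68 mm, right of the fixture.
- parts_box_mid (a point): Bystander: middle of an open cardboard box, 160 by 120 by 70 mm, right of the fixture and farther out.
- spanner_grip (a point): Bystander: grip of a steel spanner about 190 mm long, lying on the bench, left of the fixture and farther out.
Mind the look-alikes: they are no part of the job. What is meant by the part that bears web is not purple, and is the larger of those in its own colour.

How it is judged:
By the outcome, as a careful person would: the job done as asked, in the order asked, and still so for the second after the job is handed in, with the robot touching nothing.
It also fails if it takes over 64 s, if anything falls off the work surface, if the arm or the gripper's body presses on something with over 40 N, if the wrist force passes 120 N, or if a joint passes its speed limit or range.

## Working session

There is one attempt and no reset: what is moved stays moved. The work goes in short steps, Python scripts to look and compute and a tool call to move; the robot and the scene stay as the last step left them, time stands still between calls to the robot, and variables do not carry over. Pictures are saved under pics/ and viewed, at most 10 in all, crops included, and the job is handed in when it is done.

Besides the shell and the picture viewer there is one more tool, called as name(argument=value, ...) on one line, values as JSON. arm_command: Moves the arm, as the interface text tells. Its arguments: {"type":"object","properties":{"deltas":{"type":"array","items":{"type":"object","properties":{"x":{"type":"number"},"y":{"type":"number"},"z":{"type":"number"},"twist":{"type":"number"},"gripper":{"type":"number"}}}},"force":{"type":"number"}},"required":["deltas"]}

```bash
mkdir -p pics
cat > h.py <<'E'
import numpy as np, cv2
from workcell import status, optics, r
def snap(n):
    s=optics.snapshot(n); return s
def save(s,f): cv2.imwrite('pics/'+f,cv2.cvtColor(s['frame'],cv2.COLOR_RGB2BGR))
def ray(s,px,z):
    K=np.array(s['K'],float);D=np.array(s['distortion'],float);T=np.array(s['world_to_cam'],float)
    p=cv2.undistortPoints(np.array(px,float).reshape(-1,1,2),K,D).reshape(-1,2)
    d=np.c_[p,np.ones(len(p))]@T[:3,:3]; c=-T[:3,:3].T@T[:3,3]
    return c+d*((z-c[2])/d[:,2])[:,None]
def proj(s,P):
    T=np.array(s['world_to_cam'],float)
    return cv2.projectPoints(np.array(P,float).reshape(-1,1,3),cv2.Rodrigues(T[:3,:3])[0],T[:3,3],np.array(s['K'],float),np.array(s['distortion'],float))[0].reshape(-1,2)
E
python3 - <<'E'
from h import *
st=status.observe();print({k:np.round(v,3) for k,v in st.items()})
a=snap('top');b=snap('scene')
im=[a,b]
for s,n in zip(im,['top','scene']):
    save(s,n+'0.png');T=np.array(s['world_to_cam']);print(n,(-T[:3,:3].T@T[:3,3]).round(),np.round(T[2,:3],2))
E
```

```text
{'time_s': np.float64(0.0), 'joint_positions': array([ 1.199,  0.629,  0.038,  1.518, -0.027,  0.996, -0.02 ]), 'joint_velocities': array([-0.   ,  0.001, -0.   ,  0.   , -0.   ,  0.001, -0.   ]), 'effort': array([ 2.0000e-03, -5.6340e+01,  1.2260e+00, -1.9345e+01,  1.1000e-02,
        1.0000e-02, -0.0000e+00]), 'eef_pos': array([ 195.51 , -619.227,  230.375]), 'eef_rot': array([-3.103, -0.478,  0.   ]), 'ft_force': array([ 0.638, -0.547,  1.386]), 'torque': array([-0.008, -0.068,  0.032]), 'gripper_force': np.float64(0.0), 'opening': np.float64(0.999)}
top [ 435.  -11. 1349.] [ 0.09  0.02 -1.  ]
scene [1023.  327. 1060.] [-0.41 -0.28 -0.87]
```

View pics/top0.png

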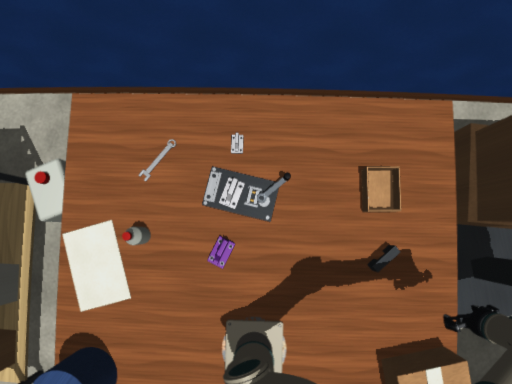

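View pics/scene0.png

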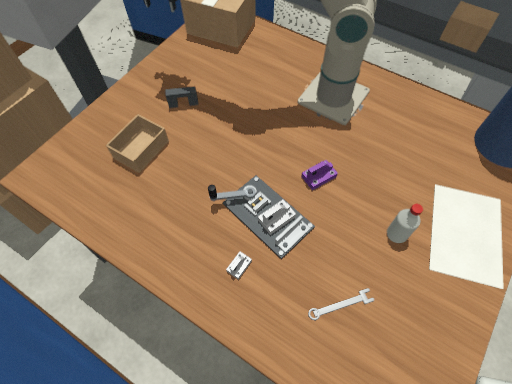

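Top view: the fixture is at about (240,193), with the bar at left (213,187), the bracket at (232,192), the jaw at (252,197) and the knob at (286,177). The look-alikes are the small grey part at (237,143) and the purple part at (222,252). Next I'll enlarge the fixture.

Run:
```python
from h import *
a=cv2.imread('pics/top0.png')[155:230,190:300];b=cv2.imread('pics/scene0.png')[170:260,200:320]
A=cv2.resize(a,None,fx=7,fy=7,interpolation=cv2.INTER_CUBIC)
cv2.imwrite('pics/c1.png',A)
B=cv2.resize(b,None,fx=6.5,fy=6.5,interpolation=cv2.INTER_CUBIC);cv2.imwrite('pics/c2.png',B)
s=snap('top')
print(ray(s,[[213,168],[279,183],[270,220],[203,205]],12).round(), ray(s,[[286,177]],104).round())
```

```text
[[655. 169.  12.]
 [604. -78.  12.]
 [467. -48.  12.]
 [516. 200.  12.]] [[614. -97. 104.]]
```

View pics/c1.png

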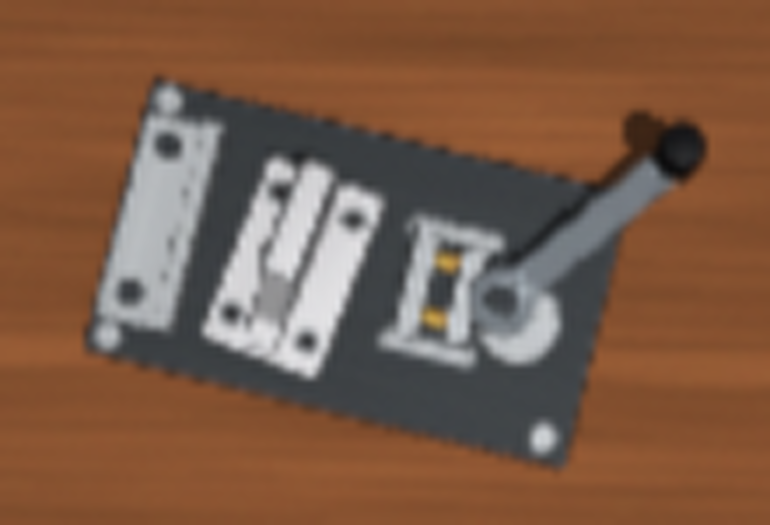

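View pics/c2.png

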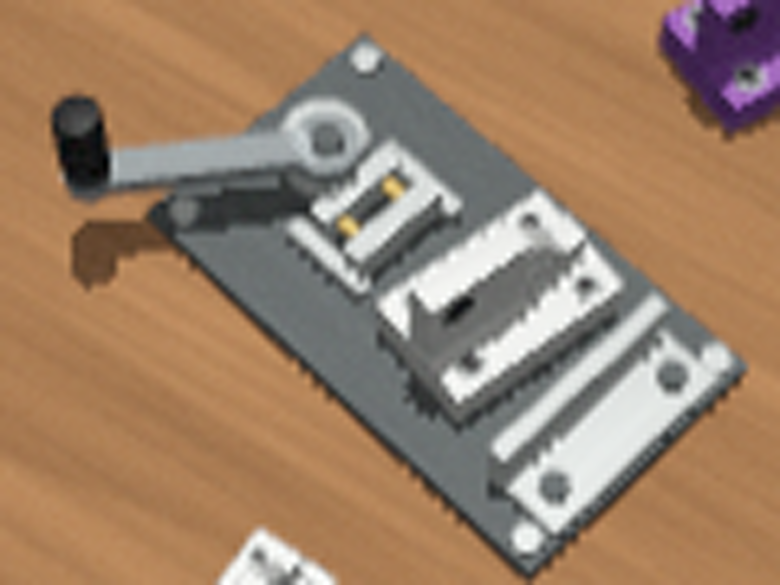

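Crop 1: the bracket's long edge runs (382,198)–(318,378). The tall web end is at the top (312,165) and the slope is grey at (275,295), so the heel points up in the image, to world +x. The bar's face is near (220,125)–(168,330), the jaw face near (412,215)–(385,340), the cam hub at (500,298) and the knob at (682,147). Crop 2 agrees.

Run:
```python
from h import *
s=snap('top')
f=lambda l:np.array(l)/7+[190-.43,155-.43]
c=ray(s,f([[382,198],[318,378],[203,332]]),37);print(c.round(1))
ctr=(c[0]+c[2])/2; d=c[0]-c[1];print('ctr',ctr.round(1),'heel ang',np.degrees(np.arctan2(d[1],d[0])).round(1))
print('web ends',ray(s,f([[315,163],[272,272]]),89).round(1))
b=ray(s,f([[220,125],[168,330]]),46);print('bar top face edge',b.round(1))
print('hub',ray(s,f([[500,298]]),57).round(1),'knob',ray(s,f([[682,147]]),104).round(1))
```

```text
[[598.6  49.6  37. ]
 [504.3  79.9  37. ]
 [526.5 140.2  37. ]]
ctr [562.5  94.9  37. ] heel ang -17.8
web ends [[608.9  81.2  89. ]
 [553.7 100.9  89. ]]
bar top face edge [[633.4 134.3  46. ]
 [526.4 157.2  46. ]]
hub [[546.4 -12.8  57. ]] knob [[ 619.3 -100.4  104. ]]
```

arm_command(deltas=[{"x": 0, "y": 0, "z": 0, "gripper": 60}, {"x": 0, "y": 0, "z": 0}])

```text
$.deltas[0]: bad value
```

arm_command(deltas=[{"x": 0.036, "y": -0.035, "z": 0.0, "twist": 0, "gripper": 60}, {"x": 0.072, "y": -0.07, "z": 0.0, "twist": 0, "gripper": 60}, {"x": 0.108, "y": -0.105, "z": 0.0, "twist": 0, "gripper": 60}, {"x": 0.144, "y": -0.14, "z": 0.0, "twist": 0, "gripper": 60}, {"x": 0.18, "y": -0.175, "z": 0.0, "twist": 0, "gripper": 60}], force=60)

```text
time_s: 0.7
eef_pos: [314.8, -397.8, 231.3]
eef_rot: [3.105, 0.478, 0.0]
ft_force: [1.9, -0.0, 0.6]
opening: 0.597
gripper_force: 0.0
```

arm_command(deltas=[{"x": 0.036, "y": -0.035, "z": 0.0, "twist": 0, "gripper": 60}, {"x": 0.072, "y": -0.07, "z": 0.0, "twist": 0, "gripper": 60}, {"x": 0.108, "y": -0.105, "z": 0.0, "twist": 0, "gripper": 60}, {"x": 0.144, "y": -0.14, "z": 0.0, "twist": 0, "gripper": 60}, {"x": 0.18, "y": -0.175, "z": 0.0, "twist": 0, "gripper": 60}])

```text
time_s: 1.2
eef_pos: [433.3, -177.7, 231.5]
eef_rot: [3.105, 0.478, 0.001]
ft_force: [0.6, -0.7, -0.3]
opening: 0.599
gripper_force: 0.0
```

arm_command(deltas=[{"x": 0.036, "y": -0.035, "z": 0.0, "twist": 8, "gripper": 60}, {"x": 0.072, "y": -0.07, "z": 0.0, "twist": 16, "gripper": 60}, {"x": 0.108, "y": -0.105, "z": 0.0, "twist": 24, "gripper": 60}, {"x": 0.144, "y": -0.14, "z": 0.0, "twist": 32, "gripper": 60}, {"x": 0.18, "y": -0.175, "z": 0.0, "twist": 36, "gripper": 60}])

```text
time_s: 1.7
eef_pos: [550.6, 40.4, 231.4]
eef_rot: [3.099, -0.511, 0.001]
ft_force: [1.5, -0.7, 0.7]
opening: 0.602
gripper_force: 0.0
```

arm_command(deltas=[{"x": 0.003, "y": -0.027, "z": 0.0, "twist": 0, "gripper": 60}, {"x": 0.006, "y": -0.054, "z": 0.0, "twist": 0, "gripper": 60}, {"x": 0.006, "y": -0.054, "z": 0.0, "twist": 0, "gripper": 60}, {"x": 0.006, "y": -0.054, "z": 0.0, "twist": 0, "gripper": 60}])

```text
time_s: 2.1
eef_pos: [572.4, 87.9, 230.9]
eef_rot: [3.1, -0.502, -0.001]
ft_force: [0.2, -1.0, 0.6]
opening: 0.599
gripper_force: 0.0
```

Run:
```python
from h import *
s=snap('wrist');import pickle;pickle.dump(s,open('w1.pkl','wb'))
st=status.observe();print(st['eef_pos'],st['eef_rot'],st['joint_positions'])
cv2.imwrite('pics/w1.png',cv2.resize(cv2.cvtColor(s['frame'],cv2.COLOR_RGB2BGR),(800,600)))
T=np.array(s['world_to_cam']);print((-T[:3,:3].T@T[:3,3]).round(),np.round(T[2,:3],2))
```

```text
[572.25421444  86.67244553 231.07540187] [ 3.09955683e+00 -5.05121838e-01 -1.07254550e-03] [-0.28452643  0.52842757  0.13085967  1.72398342 -0.08327502  0.89562915
 -2.01305039]
[652.  62. 374.] [-0.31  0.1  -0.94]
```

View pics/w1.png

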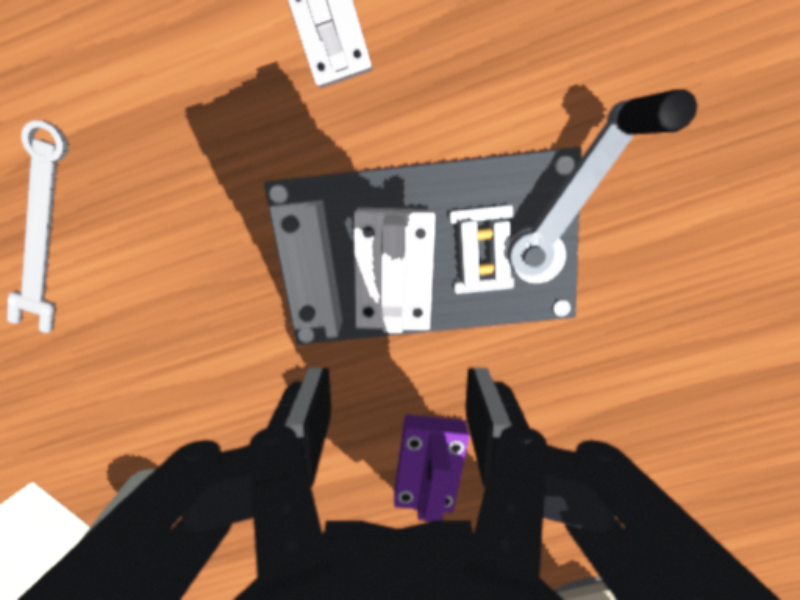

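The wrist view (800 px scale) shows the bracket block's toe corners at about (355,328) and (431,329), and its right heel corner near (435,212). The web's end face is dark at (395,235) with its top below that, at about (394,258)–(392,303). The hub is at (535,257) and the knob top at (678,110). The bar's edge by the jaw is near (322,202)–(340,333).

Run:
```python
from h import *
import pickle
s=pickle.load(open('w1.pkl','rb'))
f=lambda l:np.array(l)*.64-.18
c=ray(s,f([[436,212],[430,330],[355,328]]),37);print(c.round(1));d=c[0]-c[1]
print('ctr',(c[0]+c[2])/2,'ang',np.degrees(np.arctan2(d[1],d[0])),np.linalg.norm(d),np.linalg.norm(c[2]-c[1]))
d=c[1]-c[2];print('ang from toe',np.degrees(np.arctan2(d[1],d[0]))+90)
print('web',ray(s,f([[395,258],[392,303]]),89).round(1))
print('hub',ray(s,f([[535,257]]),57).round(1),'knob',ray(s,f([[678,110]]),104).round(1))
p=ray(s,f([[266,183],[580,149],[575,317],[304,343]]),12);print('plate',p.round(1))
for i,j in((1,0),(2,3)):
  d=p[j]-p[i];print(np.degrees(np.arctan2(d[1],d[0])),np.linalg.norm(d))
print('bar',ray(s,f([[322,202],[341,333]]),46).round(1))
j=ray(s,f([[451,222],[513,217],[516,280],[457,293],[457,222],[463,285]]),36);print('jaw',j.round(1))
img=cv2.cvtColor(s['frame'],cv2.COLOR_RGB2BGR)[105:230,160:380]
cv2.imwrite('pics/w1c.png',cv2.resize(img,None,fx=3.6,fy=3.6,interpolation=cv2.INTER_CUBIC))
```

```text
[[598.7  47.7  37. ]
 [503.4  81.8  37. ]
 [525.7 142.8  37. ]]
ctr [562.22488324  95.25418101  37.        ] ang -19.65797113688039 101.23562242170314 64.98066520128378
ang from toe -20.10900481151488
web [[585.8  85.8  89. ]
 [555.1  98.4  89. ]]
hub [[545.1 -13.7  57. ]] knob [[ 621.  -100.2  104. ]]
plate [[661.9 173.3  12. ]
 [606.1 -77.9  12. ]
 [462.6 -47.2  12. ]
 [517.1 199.6  12. ]]
77.47418213946126 257.2623535373271
77.54127449344233 252.74529458901716
bar [[634.8 128.2  46. ]
 [528.5 153.5  46. ]]
jaw [[ 5.872e+02  3.860e+01  3.600e+01]
 [ 5.755e+02 -9.100e+00  3.600e+01]
 [ 5.237e+02  5.000e-01  3.600e+01]
 [ 5.282e+02  5.030e+01  3.600e+01]
 [ 5.857e+02  3.410e+01  3.600e+01]
 [ 5.334e+02  4.360e+01  3.600e+01]]
```

View pics/w1c.png

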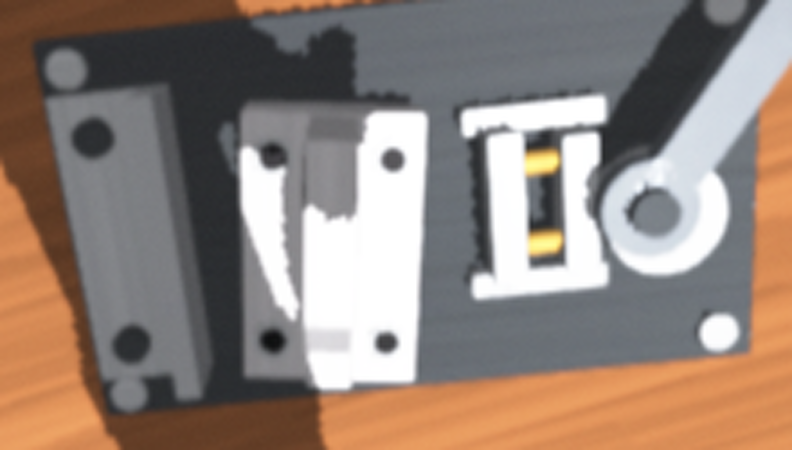

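The crop shows the web's tall top from (335,140) to (328,328), rivets at (66,68), (725,8), (720,332) and (130,393), springs at (543,162) and (545,243), the jaw pad at x 487–525 and the hub at (655,212).

Run:
```python
from h import *
import pickle
s=pickle.load(open('w1.pkl','rb'))
f=lambda l:np.array(l)/3.6+[160-.36,105-.36]
p=ray(s,f([[66,68],[725,8],[720,332],[130,393]]),14);print(p.round(1))
for i,j in((1,0),(2,3)):
  d=p[j]-p[i];print(np.degrees(np.arctan2(d[1],d[0])),np.linalg.norm(d))
a=np.radians(77.6);piv=np.array([545.7,-13.2]);ex=np.array([np.cos(a),np.sin(a)]);ey=np.array([-ex[1],ex[0]])
def fx(n,px,z):
  q=ray(s,f(px),z)[:,:2];print(n,q.round(1).tolist(),np.c_[(q-piv)@ex-163,(q-piv)@ey].round(1).tolist())
fx('rivets',[[66,68],[725,8],[720,332],[130,393]],14)
fx('hub',[[655,212]],55)
fx('springs',[[543,162],[545,243]],25)
fx('rails',[[462,118],[605,98],[607,282],[475,297]],30)
fx('jawfront top',[[487,135],[492,295]],36)
fx('bar',[[152,87],[170,85],[212,375],[190,397]],46)
fx('web',[[335,140],[328,328]],89)
fx('block',[[428,112],[415,382],[245,378],[242,106]],37)
```

```text
[[651.1 166.4  14. ]
 [596.5 -62.6  14. ]
 [476.2 -37.2  14. ]
 [525.4 193.6  14. ]]
76.59101491679525 235.34928930747705
77.95182626609441 235.99815209732955
rivets [[651.1, 166.4], [596.5, -62.6], [476.2, -37.2], [525.4, 193.6]] [[35.0, -64.3], [-200.3, -60.2], [-201.4, 62.7], [34.6, 64.2]]
hub [[545.6, -13.6]] [[-163.4, 0.0]]
springs [[566.5, 13.5], [536.9, 20.4]] [[-132.4, -14.5], [-132.1, 15.8]]
rails [[591.7, 37.2], [582.6, -11.8], [516.8, 3.0], [526.6, 50.9]] [[-103.9, -34.1], [-153.7, -35.7], [-153.4, 31.7], [-104.5, 32.4]]
jawfront top [[584.4, 31.1], [527.6, 45.0]] [[-111.5, -28.3], [-110.0, 30.2]]
bar [[636.6, 132.6], [635.3, 126.8], [533.9, 150.7], [528.2, 161.6]] [[-1.0, -57.5], [-7.1, -57.5], [-5.4, 46.7], [3.9, 54.6]]
web [[607.7, 78.4], [552.8, 99.1]] [[-60.2, -40.9], [-51.8, 17.1]]
block [[598.6, 48.2], [503.8, 81.8], [525.6, 141.9], [620.6, 107.8]] [[-91.7, -38.4], [-79.2, 61.3], [-15.9, 53.0], [-28.7, -47.1]]
```

arm_command(deltas=[{"x": 0.001, "y": -0.002, "z": 0.04, "twist": 1.2, "gripper": 60}, {"x": 0.001, "y": -0.002, "z": 0.08, "twist": 1.2, "gripper": 60}, {"x": 0.001, "y": -0.002, "z": 0.115, "twist": 1.2, "gripper": 60}, {"x": 0.001, "y": -0.002, "z": 0.115, "twist": 1.2, "gripper": 60}, {"x": 0.001, "y": -0.002, "z": 0.115, "twist": 1.2, "gripper": 60}])

```text
time_s: 2.65
eef_pos: [574.3, 87.8, 116.8]
eef_rot: [3.094, -0.54, -0.001]
ft_force: [0.3, 0.0, -0.1]
opening: 0.6
gripper_force: 0.0
```

arm_command(deltas=[{"x": 0.0, "y": -0.0025, "z": 0.03, "twist": 0, "gripper": 60}, {"x": 0.0, "y": -0.0025, "z": 0.05, "twist": 0, "gripper": 60}, {"x": 0.0, "y": -0.0025, "z": 0.068, "twist": 0, "gripper": 60}, {"x": 0.0, "y": -0.0025, "z": 0.068, "twist": 0, "gripper": 60}])

```text
time_s: 3.05
eef_pos: [575.3, 91.1, 48.8]
eef_rot: [3.095, -0.538, -0.0]
ft_force: [-2.3, 0.7, 1.0]
opening: 0.598
gripper_force: 0.0
```

arm_command(deltas=[{"x": 0.0, "y": 0.0, "z": 0.0, "twist": 0, "gripper": 0}, {"x": 0.0, "y": 0.0, "z": 0.0, "twist": 0, "gripper": 0}, {"x": 0.0, "y": 0.0, "z": 0.0, "twist": 0, "gripper": 0}, {"x": 0.0, "y": 0.0, "z": 0.0, "twist": 0, "gripper": 0}, {"x": 0.0, "y": 0.0, "z": 0.0, "twist": 0, "gripper": 0}], force=60)

```text
time_s: 3.55
eef_pos: [576.4, 91.1, 50.3]
eef_rot: [-3.095, 0.538, -0.005]
ft_force: [-1.1, -1.8, 7.1]
opening: 0.182
gripper_force: 60.5
```

arm_command(deltas=[{"x": 0.0, "y": 0.0, "z": -0.015, "twist": 0, "gripper": 0}, {"x": 0.0, "y": 0.0, "z": -0.03, "twist": 0, "gripper": 0}, {"x": 0.0, "y": 0.0, "z": -0.045, "twist": 0, "gripper": 0}, {"x": 0.0, "y": 0.0, "z": -0.055, "twist": 0, "gripper": 0}, {"x": 0.0, "y": 0.0, "z": -0.055, "twist": 0, "gripper": 0}])

```text
time_s: 4.05
eef_pos: [576.3, 92.0, 105.3]
eef_rot: [-3.094, 0.536, -0.005]
ft_force: [0.6, 0.0, -6.9]
opening: 0.178
gripper_force: 59.7
```

arm_command(deltas=[{"x": 0.0, "y": 0.0, "z": 0.0, "twist": -7, "gripper": 0}, {"x": 0.0, "y": 0.0, "z": 0.0, "twist": -14, "gripper": 0}, {"x": 0.0, "y": 0.0, "z": 0.0, "twist": -21, "gripper": 0}, {"x": 0.0, "y": 0.0, "z": 0.0, "twist": -28, "gripper": 0}, {"x": 0.0, "y": 0.0, "z": 0.0, "twist": -35, "gripper": 0}])

```text
time_s: 4.55
eef_pos: [574.5, 91.5, 102.7]
eef_rot: [3.112, 0.427, -0.002]
ft_force: [0.5, 0.5, -7.0]
opening: 0.183
gripper_force: 59.4
```

arm_command(deltas=[{"x": 0.0, "y": 0.0, "z": 0.0, "twist": -7, "gripper": 0}, {"x": 0.0, "y": 0.0, "z": 0.0, "twist": -14, "gripper": 0}, {"x": 0.0, "y": 0.0, "z": 0.0, "twist": -21, "gripper": 0}, {"x": 0.0, "y": 0.0, "z": 0.0, "twist": -28, "gripper": 0}, {"x": 0.0, "y": 0.0, "z": 0.0, "twist": -35, "gripper": 0}])

```text
time_s: 5.05
eef_pos: [574.5, 91.2, 102.7]
eef_rot: [-2.84, -1.342, 0.002]
ft_force: [-0.5, 1.2, -6.7]
opening: 0.183
gripper_force: 59.4
```

arm_command(deltas=[{"x": 0.0, "y": 0.0, "z": 0.0, "twist": -7, "gripper": 0}, {"x": 0.0, "y": 0.0, "z": 0.0, "twist": -14, "gripper": 0}, {"x": 0.0, "y": 0.0, "z": 0.0, "twist": -21, "gripper": 0}, {"x": 0.0, "y": 0.0, "z": 0.0, "twist": -27, "gripper": 0}, {"x": 0.0, "y": 0.0, "z": 0.0, "twist": -27, "gripper": 0}])

```text
time_s: 5.55
eef_pos: [574.6, 91.0, 102.6]
eef_rot: [-2.453, -1.962, 0.002]
ft_force: [-0.0, 0.4, -6.2]
opening: 0.176
gripper_force: 59.4
```

Run:
```python
from h import *
import pickle
st=status.observe();print(st['time_s'],st['eef_pos'],st['eef_rot'])
s=snap('wrist');pickle.dump(s,open('w2.pkl','wb'))
cv2.imwrite('pics/w2.png',cv2.resize(cv2.cvtColor(s['frame'],cv2.COLOR_RGB2BGR),(800,600)))
```

```text
5.55 [574.61316652  91.00269947 102.63860315] [-2.45284380e+00 -1.96155431e+00  1.96183453e-03]
```

View pics/w2.png

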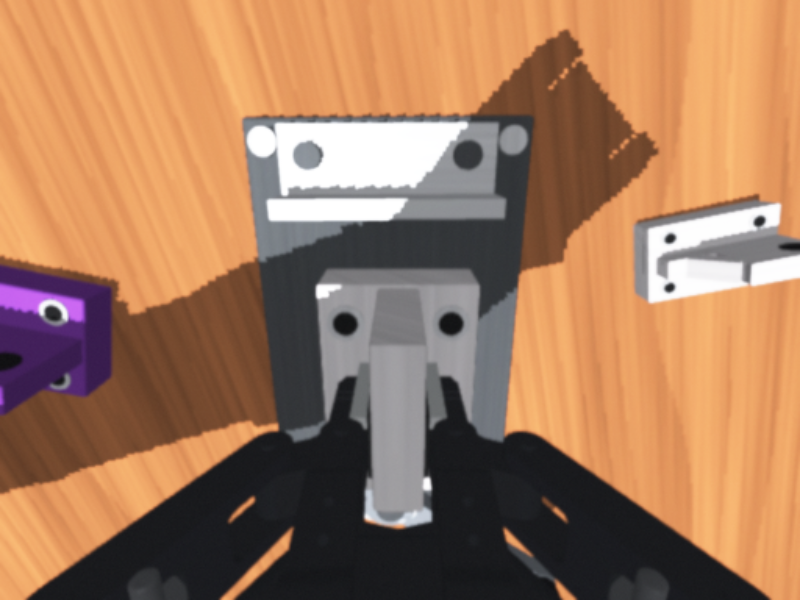

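The held bracket points its heel at the bar. The heel's top edge runs (317,284)–(479,286), and the bar's front top edge runs about (268,219)–(505,217).

Run:
```python
from h import *
import pickle
s=pickle.load(open('w2.pkl','rb'))
f=lambda l:np.array(l)*.64-.18
h=ray(s,f([[317,284],[479,286]]),89.3);b=ray(s,f([[268,219],[505,217]]),46);w=ray(s,f([[371,345],[426,345]]),141.3)
r1=ray(s,f([[261,141],[513,140]]),14)
piv=np.array([545.7,-13.2]);a=np.radians(77.4);ex=np.array([np.cos(a),np.sin(a)]);ey=np.array([-ex[1],ex[0]])
for n,q in(('heel',h),('bar',b),('web',w),('riv',r1)):
  d=q[0]-q[1];q2=q[:,:2];print(n,q.round(1).tolist(),'len',np.linalg.norm(d).round(1),'ang',(np.degrees(np.arctan2(d[1],d[0]))-90).round(2),'fix',np.c_[(q2-piv)@ex-163,(q2-piv)@ey].round(1).tolist())
```

```text
heel [[551.2, 133.7, 89.3], [612.1, 119.1, 89.3]] len 62.7 ang 76.56 fix [[-18.4, 26.7], [-19.3, -36.0]]
bar [[526.2, 158.1, 46.0], [634.8, 134.6, 46.0]] len 111.0 ang 77.78 fix [[-0.1, 56.4], [0.7, -54.7]]
web [[574.4, 127.5, 141.3], [588.9, 124.2, 141.3]] len 14.9 ang 77.32 fix [[-19.5, 2.7], [-19.5, -12.2]]
riv [[524.8, 194.1, 14.0], [650.9, 166.2, 14.0]] len 129.2 ang 77.5 fix [[34.8, 65.6], [35.0, -63.6]]
```

arm_command(deltas=[{"x": 0.006, "y": -0.003, "z": 0.0, "twist": -0.5, "gripper": 0}, {"x": 0.013, "y": -0.0053, "z": 0.0, "twist": -0.5, "gripper": 0}, {"x": 0.013, "y": -0.0053, "z": 0.0, "twist": -0.5, "gripper": 0}, {"x": 0.013, "y": -0.0053, "z": 0.02, "twist": -0.5, "gripper": 0}, {"x": 0.013, "y": -0.0053, "z": 0.02, "twist": -0.5, "gripper": 0}])

```text
time_s: 6.1
eef_pos: [571.0, 105.2, 81.6]
eef_rot: [-2.443, -1.973, 0.006]
ft_force: [-0.7, 0.2, -7.7]
opening: 0.177
gripper_force: 59.6
```

arm_command(deltas=[{"x": 0.0, "y": 0.0, "z": 0.01, "twist": 0, "gripper": 0}, {"x": 0.0, "y": 0.0, "z": 0.02, "twist": 0, "gripper": 0}, {"x": 0.0, "y": 0.0, "z": 0.028, "twist": 0, "gripper": 0}, {"x": 0.0, "y": 0.0, "z": 0.029, "twist": 0, "gripper": 0}, {"x": 0.0, "y": 0.0, "z": 0.029, "twist": 0, "gripper": 0}])

```text
time_s: 6.6
eef_pos: [572.6, 105.6, 54.0]
eef_rot: [-2.444, -1.973, 0.001]
ft_force: [-0.2, 1.4, -6.2]
opening: 0.179
gripper_force: 59.7
```

arm_command(deltas=[{"x": 0.0, "y": 0.0, "z": 0.001, "twist": 0, "gripper": 0}, {"x": 0.0, "y": 0.0, "z": 0.002, "twist": 0, "gripper": 0}, {"x": 0.0, "y": 0.0, "z": 0.003, "twist": 0, "gripper": 0}, {"x": 0.0, "y": 0.0, "z": 0.0035, "twist": 0, "gripper": 0}])

```text
time_s: 7.0
eef_pos: [573.0, 105.5, 51.0]
eef_rot: [2.444, 1.973, 0.001]
ft_force: [0.1, 1.0, -6.2]
opening: 0.182
gripper_force: 59.8
```

arm_command(deltas=[{"x": 0.0, "y": 0.0, "z": 0.0008, "twist": 0, "gripper": 0}, {"x": 0.0, "y": 0.0, "z": 0.0016, "twist": 0, "gripper": 0}, {"x": 0.0, "y": 0.0, "z": 0.0016, "twist": 0, "gripper": 0}])

```text
time_s: 7.3
eef_pos: [573.2, 105.4, 50.3]
eef_rot: [2.444, 1.972, 0.001]
ft_force: [-2.1, -0.7, 3.7]
opening: 0.179
gripper_force: 61.3
```

arm_command(deltas=[{"x": 0.0, "y": 0.0, "z": 0.0, "twist": 0, "gripper": 55}, {"x": 0.0, "y": 0.0, "z": 0.0, "twist": 0, "gripper": 55}, {"x": 0.0, "y": 0.0, "z": 0.0, "twist": 0, "gripper": 55}, {"x": 0.0, "y": 0.0, "z": 0.0, "twist": 0, "gripper": 55}])

```text
time_s: 7.7
eef_pos: [573.0, 105.5, 49.2]
eef_rot: [2.444, 1.973, 0.001]
ft_force: [0.8, 0.5, -0.0]
opening: 0.545
gripper_force: 0.0
```

arm_command(deltas=[{"x": 0.0, "y": 0.0, "z": -0.03, "twist": 0, "gripper": 55}, {"x": 0.0, "y": 0.0, "z": -0.07, "twist": 0, "gripper": 55}, {"x": 0.0, "y": 0.0, "z": -0.12, "twist": 0, "gripper": 55}, {"x": 0.0, "y": 0.0, "z": -0.16, "twist": 0, "gripper": 55}, {"x": 0.0, "y": 0.0, "z": -0.16, "twist": 0, "gripper": 55}])

```text
time_s: 8.2
eef_pos: [576.5, 106.9, 215.1]
eef_rot: [2.441, 1.97, 0.016]
ft_force: [1.4, 0.5, 0.6]
opening: 0.551
gripper_force: 0.0
```

arm_command(deltas=[{"x": -0.04, "y": 0.0, "z": 0, "twist": 0, "gripper": 55}, {"x": -0.08, "y": 0.0, "z": 0, "twist": 0, "gripper": 55}, {"x": -0.11, "y": 0.0, "z": 0, "twist": 0, "gripper": 55}, {"x": -0.11, "y": 0.0, "z": 0, "twist": 0, "gripper": 55}])

```text
time_s: 8.6
eef_pos: [548.1, -8.3, 208.2]
eef_rot: [2.451, 1.963, -0.007]
ft_force: [0.3, 0.3, -0.1]
opening: 0.547
gripper_force: 0.0
```

Run:
```python
from h import *
import pickle
st=status.observe();print(st['time_s'],st['eef_pos'],st['eef_rot'],st['joint_positions'])
s=snap('wrist');pickle.dump(s,open('w3.pkl','wb'))
cv2.imwrite('pics/w3.png',cv2.resize(cv2.cvtColor(s['frame'],cv2.COLOR_RGB2BGR),(800,600)))
```

```text
8.6 [548.13349439  -8.2785941  208.19171536] [ 2.45096909  1.96304399 -0.00736692] [ 0.25657466  0.54291407 -0.44401666  1.81912394  0.30469747  0.85037703
 -0.55571313]
```

View pics/w3.png

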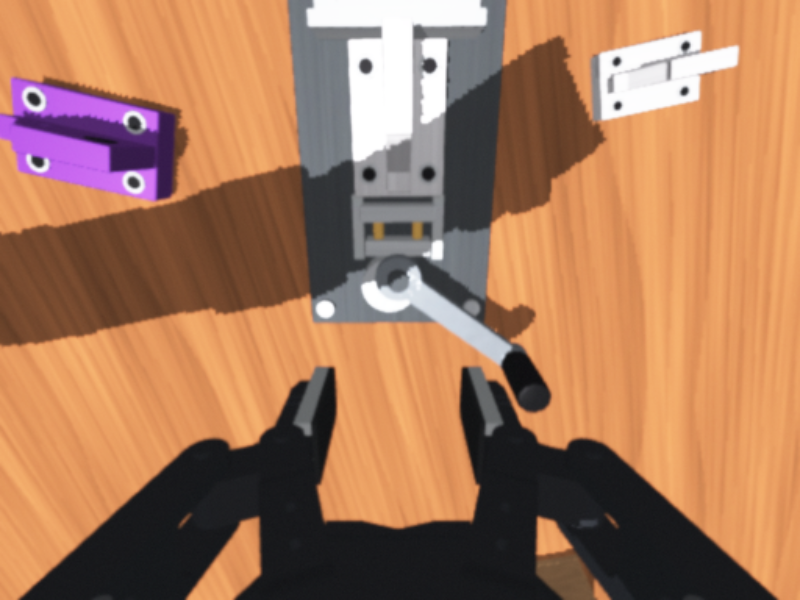

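The bracket stands square and centred: its block spans columns 350–447, against the jaw at 353–444. The hub is at (399,277), the knob top at (535,398) and the pad's front edge at about row 197.

Run:
```python
from h import *
import pickle
s=pickle.load(open('w3.pkl','rb'))
f=lambda l:np.array(l)*.64-.18
a=np.radians(77.5)
ex=np.array([np.cos(a),np.sin(a)]);ey=np.array([-ex[1],ex[0]])
hub=ray(s,f([[399,277]]),55)[0];kn=ray(s,f([[535,398]]),104)[0]
print('hub',hub.round(1),'knob',kn.round(1));d=kn-hub;print(np.hypot(*d[:2]),np.degrees(np.arctan2(d[1],d[0])))
piv=np.array([545.7,-13.2])
for n,px,z in(('padfront',[[360,198],[442,198]],36),('bar',[[308,24],[486,24]],46),('blk toe',[[355,192],[443,190]],37),('heel',[[350,38],[447,38]],37)):
  q=ray(s,f(px),z)[:,:2];print(n,np.c_[(q-piv)@ex-163,(q-piv)@ey].round(1).tolist())
img=cv2.cvtColor(s['frame'],cv2.COLOR_RGB2BGR)[115:185,210:300]
cv2.imwrite('pics/w3c.png',cv2.resize(img,None,fx=8,fy=8,interpolation=cv2.INTER_CUBIC))
```

```text
hub [547.2 -10.9  55. ] knob [621.3 -99.6 104. ]
115.60617218132998 -50.11756740958716
padfront [[-106.0, 27.4], [-106.1, -32.3]]
bar [[0.7, 55.3], [0.5, -55.1]]
blk toe [[-101.7, 30.8], [-100.4, -32.8]]
heel [[-4.9, 30.5], [-5.1, -32.1]]
```

arm_command(deltas=[{"x": -0.02, "y": 0.024, "z": 0.0, "twist": -8, "gripper": 60}, {"x": -0.04, "y": 0.048, "z": 0.0, "twist": -16, "gripper": 60}, {"x": -0.06, "y": 0.072, "z": 0.0, "twist": -24, "gripper": 60}, {"x": -0.074, "y": 0.091, "z": 0.0, "twist": -32, "gripper": 60}, {"x": -0.074, "y": 0.091, "z": 0.0, "twist": -40, "gripper": 60}])

```text
time_s: 9.15
eef_pos: [625.1, -96.0, 208.2]
eef_rot: [1.619, 2.691, 0.001]
ft_force: [-1.1, 0.3, 0.7]
opening: 0.599
gripper_force: 0.0
```

arm_command(deltas=[{"x": 0, "y": 0, "z": 0.02, "twist": -8, "gripper": 60}, {"x": 0, "y": 0, "z": 0.04, "twist": -12.7, "gripper": 60}, {"x": 0, "y": 0, "z": 0.06, "twist": -12.7, "gripper": 60}, {"x": 0, "y": 0, "z": 0.06, "twist": -12.7, "gripper": 60}, {"x": 0, "y": 0, "z": 0.06, "twist": -12.7, "gripper": 60}])

```text
time_s: 9.65
eef_pos: [623.3, -92.3, 149.1]
eef_rot: [-1.313, -2.853, -0.001]
ft_force: [0.5, 0.2, 0.3]
opening: 0.598
gripper_force: 0.0
```

Run:
```python
from h import *
st=status.observe();p=st['eef_pos'];v=st['eef_rot'];a=2*np.arctan2(v[1],v[0]);print(st['time_s'],p,np.degrees(a),st['joint_positions'].round(2) if hasattr(st['joint_positions'],'round') else st['joint_positions'])
s=snap('wrist');k=ray(s,proj(s,[[621,-100,104]]),104);im=s['frame']
cv2.imwrite('pics/w4.png',cv2.resize(cv2.cvtColor(im,cv2.COLOR_RGB2BGR),(800,600)));print('expected knob px (800)',proj(s,[[621,-100,104]])/.64)
```

```text
9.65 [623.26432375 -92.29136547 149.11564808] -229.41287056153362 [ 0.48  0.77 -0.64  1.64  0.55  0.92  0.33]
expected knob px (800) [[384.03270937 345.15493491]]
```

View pics/w4.png

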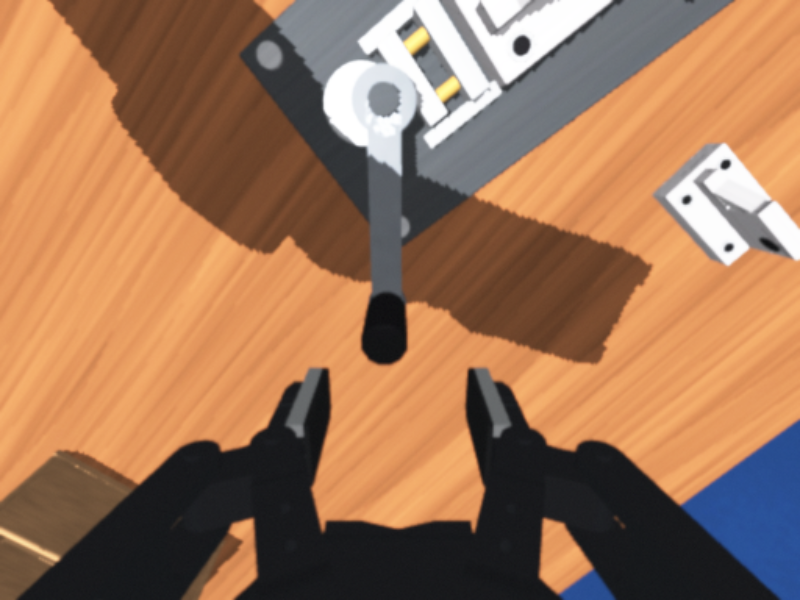

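The knob top sits at (384,343), as predicted, so its position (621,-100) is confirmed.

arm_command(deltas=[{"x": -0.0043, "y": -0.0068, "z": 0.0, "twist": 0, "gripper": 60}, {"x": -0.0043, "y": -0.0068, "z": 0.03, "twist": 0, "gripper": 60}, {"x": -0.0043, "y": -0.0068, "z": 0.06, "twist": 0, "gripper": 60}, {"x": -0.0043, "y": -0.0068, "z": 0.085, "twist": 0, "gripper": 60}, {"x": -0.0043, "y": -0.0068, "z": 0.085, "twist": 0, "gripper": 60}])

```text
time_s: 10.2
eef_pos: [618.4, -102.2, 61.9]
eef_rot: [-1.314, -2.849, 0.004]
ft_force: [-0.5, -0.0, -0.4]
opening: 0.601
gripper_force: 0.0
```

arm_command(deltas=[{"x": 0.0, "y": 0.0, "z": 0.0, "twist": 0, "gripper": 20}, {"x": 0.0, "y": 0.0, "z": 0.0, "twist": 0, "gripper": 20}, {"x": 0.0, "y": 0.0, "z": 0.0, "twist": 0, "gripper": 20}, {"x": 0.0, "y": 0.0, "z": 0.0, "twist": 0, "gripper": 20}], force=25)

```text
time_s: 10.6
eef_pos: [622.1, -101.3, 66.2]
eef_rot: [1.313, 2.85, 0.002]
ft_force: [0.0, 0.6, 6.8]
opening: 0.279
gripper_force: 25.5
```

```bash
cat >> h.py <<'E'
PIV=np.array([546.2,-12.5]);A=np.radians(77.5)
EX=np.array([np.cos(A),np.sin(A)]);EY=np.array([-EX[1],EX[0]])
def rect(s,x0,x1,y0,y1,z,ppm=2):
    xs=np.arange(x0,x1,1/ppm);ys=np.arange(y0,y1,1/ppm)
    X,Y=np.meshgrid(xs,ys)
    W=PIV+(X.ravel()[:,None]+163)*EX+Y.ravel()[:,None]*EY
    p=proj(s,np.c_[W,np.full(len(W),z)]).astype(np.float32).reshape(X.shape+(2,))
    return xs,ys,cv2.remap(s['frame'],p[...,0],p[...,1],cv2.INTER_LINEAR)
def prof(s,ylist=(-6,0,6),z=36):
    for y in ylist:
        xs,ys,im=rect(s,-155,-94,y-2,y+2,z,1);g=im.mean(2).mean(0).astype(int);print(y,' '.join(f'{int(x)}:{v}' for x,v in zip(xs,g)))
E
python3 - <<'E'
from h import *
import pickle
s=snap('wrist');pickle.dump(s,open('w5.pkl','wb'))
prof(s)
xs,ys,im=rect(s,-165,-85,-40,40,36,4);cv2.imwrite('pics/r5.png',im[...,::-1])
st=status.observe();v=st['eef_rot'];print(st['time_s'],st['eef_pos'],np.degrees(2*np.arctan2(v[1],v[0])))
E
```

```text
-6 -155:241 -154:243 -153:243 -152:242 -151:241 -150:240 -149:239 -148:238 -147:231 -146:212 -145:238 -144:255 -143:255 -142:255 -141:255 -140:255 -139:251 -138:168 -137:152 -136:152 -135:152 -134:152 -133:152 -132:151 -131:127 -130:140 -129:145 -128:148 -127:152 -126:117 -125:103 -124:123 -123:63 -122:6 -121:0 -120:0 -119:0 -118:0 -117:0 -116:0 -115:0 -114:0 -113:0 -112:0 -111:0 -110:0 -109:0 -108:0 -107:0 -106:0 -105:0 -104:0 -103:0 -102:0 -101:0 -100:0 -99:0 -98:0 -97:0 -96:0 -95:0
0 -155:161 -154:168 -153:210 -152:219 -151:240 -150:242 -149:241 -148:241 -147:241 -146:240 -145:239 -144:248 -143:255 -142:255 -141:255 -140:255 -139:251 -138:167 -137:150 -136:150 -135:150 -134:120 -133:97 -132:73 -131:37 -130:7 -129:0 -128:0 -127:0 -126:0 -125:0 -124:0 -123:0 -122:0 -121:0 -120:0 -119:0 -118:0 -117:0 -116:0 -115:0 -114:0 -113:0 -112:0 -111:0 -110:0 -109:0 -108:0 -107:0 -106:0 -105:0 -104:0 -103:0 -102:0 -101:0 -100:0 -99:0 -98:0 -97:0 -96:0 -95:0
6 -155:159 -154:159 -153:173 -152:232 -151:241 -150:240 -149:240 -148:240 -147:240 -146:240 -145:240 -144:249 -143:255 -142:209 -141:171 -140:127 -139:62 -138:11 -137:0 -136:0 -135:0 -134:0 -133:0 -132:0 -131:0 -130:0 -129:0 -128:0 -127:0 -126:0 -125:0 -124:0 -123:0 -122:0 -121:0 -120:0 -119:0 -118:0 -117:0 -116:0 -115:0 -114:0 -113:0 -112:0 -111:0 -110:0 -109:0 -108:0 -107:0 -106:0 -105:0 -104:0 -103:0 -102:0 -101:0 -100:0 -99:0 -98:0 -97:0 -96:0 -95:0
10.65 [ 622.10580427 -101.34257395   66.24429277] 130.50940997143954
```

arm_command(deltas=[{"x": 0.0004, "y": -0.01, "z": 0.0, "twist": 5, "gripper": 20}, {"x": 0.0017, "y": -0.02, "z": 0.0, "twist": 10, "gripper": 20}, {"x": 0.0039, "y": -0.0298, "z": 0.0, "twist": 15, "gripper": 20}, {"x": 0.0069, "y": -0.0393, "z": 0.0, "twist": 20, "gripper": 20}, {"x": 0.0108, "y": -0.0486, "z": 0.0, "twist": 25, "gripper": 20}])

```text
time_s: 11.15
eef_pos: [579.7, -124.6, 66.2]
eef_rot: [1.901, 2.494, 0.007]
ft_force: [3.3, 1.3, 2.2]
opening: 0.272
gripper_force: 25.9
```

arm_command(deltas=[{"x": 0.0004, "y": -0.01, "z": 0.0, "twist": 5, "gripper": 20}, {"x": 0.0017, "y": -0.02, "z": 0.0, "twist": 10, "gripper": 20}, {"x": 0.0039, "y": -0.0298, "z": 0.0, "twist": 15, "gripper": 20}, {"x": 0.0069, "y": -0.0393, "z": 0.0, "twist": 20, "gripper": 20}, {"x": 0.0108, "y": -0.0486, "z": 0.0, "twist": 25, "gripper": 20}])

```text
time_s: 11.65
eef_pos: [529.9, -128.2, 66.2]
eef_rot: [2.396, 2.023, 0.007]
ft_force: [3.6, -1.3, 5.0]
opening: 0.271
gripper_force: 26.0
```

arm_command(deltas=[{"x": 0.0004, "y": -0.01, "z": 0.0, "twist": 5, "gripper": 20}, {"x": 0.0017, "y": -0.02, "z": 0.0, "twist": 10, "gripper": 20}, {"x": 0.0039, "y": -0.0298, "z": 0.0, "twist": 15, "gripper": 20}, {"x": 0.0039, "y": -0.0298, "z": 0.0, "twist": 15, "gripper": 20}, {"x": 0.0039, "y": -0.0298, "z": 0.0, "twist": 15, "gripper": 20}])

```text
time_s: 12.15
eef_pos: [499.2, -119.3, 66.1]
eef_rot: [2.641, 1.696, 0.002]
ft_force: [-1.0, -1.3, 11.5]
opening: 0.277
gripper_force: 26.1
```

Run:
```python
from h import *
st=status.observe();v=st['eef_rot'];p=np.array(st['eef_pos'])[:2]-PIV;print(st['time_s'],st['eef_pos'],np.degrees(2*np.arctan2(v[1],v[0])),np.hypot(*p),np.degrees(np.arctan2(p[1],p[0])),st['ft_force'],np.round(st['joint_positions'],2))
s=snap('wrist')
uv=proj(s,[np.r_[PIV+(x+163)*EX+y*EY,36] for x in(-135,-110) for y in(-28,0,28)]);print(uv.round())
```

```text
12.15 [ 499.16791982 -119.28919957   66.12166414] 65.41337609610746 116.6874016838361 -113.76964383970895 [-0.96064663 -1.34455255 11.53523288] [ 0.34  0.7  -0.24  2.03  0.36  0.45 -0.6 ]
[[294. -36.]
 [242. -22.]
 [191.  -9.]
 [286. -97.]
 [231. -82.]
 [177. -67.]]
```

arm_command(deltas=[{"x": 0.0, "y": 0.0, "z": 0.0, "twist": 0, "gripper": 60}, {"x": 0.0, "y": 0.0, "z": 0.0, "twist": 0, "gripper": 60}, {"x": 0.0, "y": 0.0, "z": 0.0, "twist": 0, "gripper": 60}, {"x": 0.0, "y": 0.0, "z": -0.05, "twist": 0, "gripper": 60}, {"x": 0.0, "y": 0.0, "z": -0.08, "twist": 0, "gripper": 60}])

```text
time_s: 12.7
eef_pos: [498.2, -118.1, 145.1]
eef_rot: [-2.64, -1.7, 0.0]
ft_force: [1.1, -0.5, -1.1]
opening: 0.6
gripper_force: 0.0
```

arm_command(deltas=[{"x": 0.025, "y": 0.0, "z": -0.02, "twist": 0, "gripper": 60}, {"x": 0.05, "y": 0.0, "z": -0.02, "twist": 0, "gripper": 60}, {"x": 0.05, "y": 0.0, "z": -0.02, "twist": 0, "gripper": 60}, {"x": 0.05, "y": 0.0, "z": -0.02, "twist": 0, "gripper": 60}])

```text
time_s: 13.1
eef_pos: [518.6, -72.7, 164.0]
eef_rot: [-2.64, -1.702, 0.001]
ft_force: [-0.0, -0.5, -0.2]
opening: 0.599
gripper_force: 0.0
```

```bash
cat >> h.py <<'E'
def pg(s,ys,lo=-160,hi=-92,z=36):
    for y in ys:
        xs,_,im=rect(s,lo,hi,y-1.5,y+1.5,z,2);g=im.mean(2).mean(0);d=np.gradient(g)
        k=[i for i in range(1,len(d)-1) if abs(d[i])>12 and abs(d[i])>=abs(d[i-1]) and abs(d[i])>abs(d[i+1])]
        print(y,' '.join(f'{xs[i]:.1f}({d[i]:+.0f})' for i in k))
E
python3 - <<'E'
from h import *
import pickle
w3=pickle.load(open('w3.pkl','rb'));w6=snap('wrist');pickle.dump(w6,open('w6.pkl','wb'))
for n,s in(('w3',w3),('w6',w6)):
    T=np.array(s['world_to_cam']);c=-T[:3,:3].T@T[:3,3];q=c[:2]-PIV;print(n,'cam fix',(q@EX-163).round(),(q@EY).round(),c[2].round())
    pg(s,(-22,-8,0,8,22))
E
```

```text
w3 cam fix -72.0 -0.0 350.0
-22 -150.0(+23) -146.5(-20) -124.0(+14) -105.5(+17) -94.5(-18)
-8 -158.5(-14) -124.0(+14) -105.5(+17)
0 -124.0(+14) -105.5(+17)
8 -125.0(+15) -105.5(+17)
22 -150.0(+13) -125.0(+16) -105.5(+17) -94.5(-20)
w6 cam fix -144.0 -3.0 307.0
-22 -140.0(+19) -128.0(-23) -113.5(+15) -112.5(+13) -109.5(+16)
-8 -140.0(+19) -128.0(-23) -114.5(+44)
0 -144.5(-14) -140.0(+18) -128.0(-23) -114.5(+39) -96.0(-36) -94.0(+34)
8 -139.5(+12) -128.0(-23) -117.0(+16) -114.5(+36) -94.0(+13)
22 -143.0(-16) -140.0(+18) -128.0(-23) -114.5(+36)
```

arm_command(deltas=[{"x": -0.025, "y": 0.0, "z": 0.0, "twist": 0, "gripper": 60}, {"x": -0.05, "y": 0.0, "z": 0.0, "twist": 0, "gripper": 60}, {"x": -0.05, "y": 0.0, "z": 0.03, "twist": 0, "gripper": 60}, {"x": -0.05, "y": 0.0, "z": 0.07, "twist": 0, "gripper": 60}, {"x": -0.05, "y": 0.0, "z": 0.1, "twist": 0, "gripper": 60}])

```text
time_s: 13.65
eef_pos: [496.6, -120.2, 62.3]
eef_rot: [-2.643, -1.696, 0.003]
ft_force: [0.8, 0.1, -0.8]
opening: 0.597
gripper_force: 0.0
```

arm_command(deltas=[{"x": 0.0, "y": 0.0, "z": 0.0, "twist": 0, "gripper": 60}, {"x": 0.0, "y": 0.0, "z": 0.0, "twist": 0, "gripper": 20}, {"x": 0.0, "y": 0.0, "z": 0.0, "twist": 0, "gripper": 20}, {"x": 0.0, "y": 0.0, "z": 0.0, "twist": 0, "gripper": 20}, {"x": 0.0, "y": 0.0, "z": 0.0, "twist": 0, "gripper": 20}], force=25)

```text
time_s: 14.15
eef_pos: [499.1, -119.0, 65.5]
eef_rot: [2.641, 1.698, 0.003]
ft_force: [0.9, -1.5, 2.4]
opening: 0.278
gripper_force: 25.8
```

arm_command(deltas=[{"x": 0.0004, "y": -0.01, "z": 0.0, "twist": 5, "gripper": 20}, {"x": 0.0017, "y": -0.02, "z": 0.0, "twist": 10, "gripper": 20}, {"x": 0.0039, "y": -0.0298, "z": 0.0, "twist": 15, "gripper": 20}, {"x": 0.0069, "y": -0.0393, "z": 0.0, "twist": 20, "gripper": 20}, {"x": 0.0108, "y": -0.0486, "z": 0.0, "twist": 25, "gripper": 20}])

```text
time_s: 14.65
eef_pos: [459.8, -89.8, 65.5]
eef_rot: [2.946, 1.081, 0.005]
ft_force: [1.5, -3.5, 2.4]
opening: 0.276
gripper_force: 25.9
```

arm_command(deltas=[{"x": 0.0, "y": 0.0, "z": 0.0, "twist": 0, "gripper": 20}, {"x": 0.0, "y": 0.0, "z": 0.0, "twist": 0, "gripper": 20}])

```text
time_s: 14.85
eef_pos: [458.8, -88.7, 65.4]
eef_rot: [2.946, 1.089, 0.001]
ft_force: [-1.8, 0.2, 9.9]
opening: 0.269
gripper_force: 26.4
```

arm_command(deltas=[{"x": 0.0, "y": 0.0, "z": 0.0, "twist": 0, "gripper": 60}, {"x": 0.0, "y": 0.0, "z": 0.0, "twist": 0, "gripper": 60}, {"x": 0.0, "y": 0.0, "z": 0.0, "twist": 0, "gripper": 60}, {"x": 0.0, "y": 0.0, "z": -0.05, "twist": 0, "gripper": 60}, {"x": 0.0, "y": 0.0, "z": -0.1, "twist": 0, "gripper": 60}])

```text
time_s: 15.35
eef_pos: [456.9, -88.2, 163.5]
eef_rot: [-2.943, -1.088, 0.008]
ft_force: [1.1, -0.8, -0.2]
opening: 0.6
gripper_force: 0.0
```

arm_command(deltas=[{"x": 0.025, "y": 0.0, "z": 0.0, "twist": 0, "gripper": 60}, {"x": 0.05, "y": 0.0, "z": 0.0, "twist": 0, "gripper": 60}, {"x": 0.05, "y": 0.0, "z": 0.0, "twist": 0, "gripper": 60}, {"x": 0.05, "y": 0.0, "z": 0.0, "twist": 0, "gripper": 60}])

```text
time_s: 15.75
eef_pos: [496.0, -55.8, 164.0]
eef_rot: [-2.946, -1.09, 0.001]
ft_force: [-0.1, 0.3, -0.5]
opening: 0.597
gripper_force: 0.0
```

Run:
```python
from h import *
import pickle
w6=pickle.load(open('w6.pkl','rb'));w7=snap('wrist');pickle.dump(w7,open('w7.pkl','wb'))
T=np.array(w7['world_to_cam']);c=-T[:3,:3].T@T[:3,3];q=c[:2]-PIV;print('cam fix',(q@EX-163).round(),(q@EY).round(),c[2].round())
pg(w7,(-22,-8,-4,0,4,8,22))
R=[rect(s,-160,-85,-40,40,36,5)[2][...,::-1] for s in(w6,w7)]
cv2.imwrite('pics/m.png',np.hstack(R));print(np.hstack(R).shape)
```

```text
cam fix -148.0 -11.0 307.0
-22 -136.5(+17) -124.0(-23) -112.5(+13)
-8 -136.5(+17) -124.0(-23) -112.5(+13)
-4 -141.5(-13) -136.5(+17) -124.0(-23) -112.5(+13) -95.5(-16)
0 -139.0(-13) -136.0(+14) -124.0(-23) -112.5(+13) -95.5(-15)
4 -124.0(-22) -112.5(+13) -95.5(-15)
8 -124.0(-23)
22 -139.5(-15) -136.5(+16) -124.0(-23) -95.5(+26)
(400, 750, 3)
```

View pics/m.png

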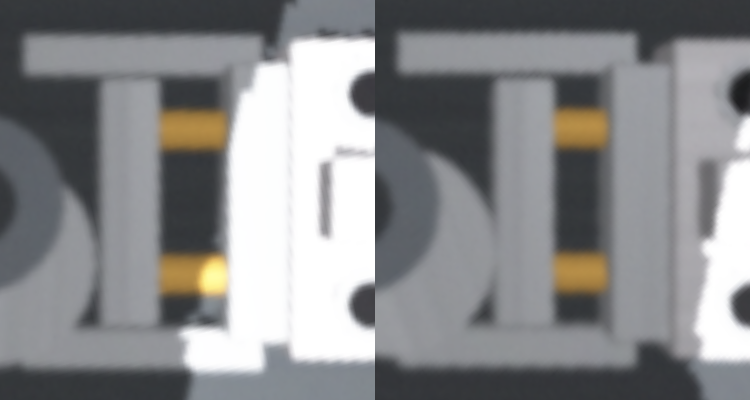

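In the rectified montage (5 px/mm), the carrier moved from col 160 to 179 (4 mm). The pad's back edge moved only from about 228 to 239 (2.2 mm), so the bracket is home against the bar and the jaw is pushed back about 1.7 mm. I'll refine that numerically.

Run:
```python
from h import *
import pickle
for n in('w6','w7'):
    s=pickle.load(open(n+'.pkl','rb'))
    for y in(-25,-22,0):
        xs,_,im=rect(s,-132,-108,y-1,y+1,36,2);print(n,y,' '.join(f'{v:.0f}' for v in im.mean(2).mean(0)))
w=pickle.load(open('w7.pkl','rb'))
print('knob?');q=PIV+115*np.array([np.cos(np.radians(-139)),np.sin(np.radians(-139))]);print(proj(w,[np.r_[q,104]]))
```

```text
w6 -25 129 129 131 132 131 131 128 123 118 116 116 115 114 115 116 118 119 119 119 118 116 115 115 116 118 119 119 119 119 119 119 119 119 117 115 115 123 135 147 154 157 157 157 158 166 183 212 238
w6 -22 159 159 160 160 159 154 146 126 104 80 66 59 57 58 57 57 57 57 57 57 57 57 57 57 57 56 56 57 57 60 65 74 85 96 102 109 120 135 149 160 172 183 192 198 212 228 244 251
w6 0 159 159 160 160 158 154 143 125 101 80 63 57 55 55 56 56 55 55 55 55 55 55 54 55 55 55 55 56 57 59 67 80 96 119 145 185 223 244 252 254 254 254 254 254 254 254 254 254
w7 -25 117 117 117 117 118 119 118 117 116 117 119 120 120 117 113 108 105 104 103 102 101 99 99 101 102 104 104 102 100 99 100 103 105 107 109 110 110 111 117 129 143 152 156 158 158 158 158 158
w7 -22 151 151 152 154 156 158 159 160 161 161 161 161 159 154 143 123 98 76 62 57 56 56 56 56 56 56 56 57 56 56 57 60 65 74 84 92 99 105 114 128 141 151 157 158 158 158 158 158
w7 0 150 150 151 152 154 156 157 157 158 158 158 158 156 152 140 121 95 74 61 56 55 54 54 54 55 56 55 55 55 54 56 58 64 74 84 92 98 104 113 125 138 147 152 154 154 154 154 154
knob?
[[256.39759128 258.30855737]]
```

The pad moved about 1.2 mm while the carrier moved 3.9 mm, so the jaw is pushed back about 2.7 mm. That is on target without overrun, and the toe edge is parallel to the pad and centred within 0.5 mm. I'll retreat, recheck for creep and the heel gap, then hand in.

arm_command(deltas=[{"x": 0.02, "y": -0.02, "z": -0.02, "twist": 0, "gripper": 60}, {"x": 0.05, "y": -0.04, "z": -0.05, "twist": 0, "gripper": 60}, {"x": 0.05, "y": -0.05, "z": -0.08, "twist": 0, "gripper": 60}, {"x": 0.05, "y": -0.05, "z": -0.08, "twist": 0, "gripper": 60}, {"x": 0.05, "y": -0.05, "z": -0.08, "twist": 0, "gripper": 60}])

```text
time_s: 16.3
eef_pos: [501.3, 13.4, 244.2]
eef_rot: [2.947, 1.087, -0.001]
ft_force: [-1.8, -0.6, -0.6]
opening: 0.599
gripper_force: 0.0
```

Run:
```python
from h import *
s=snap('wrist')
T=np.array(s['world_to_cam']);c=-T[:3,:3].T@T[:3,3];q=c[:2]-PIV;print('cam fix',(q@EX-163).round(),(q@EY).round(),c[2].round())
pg(s,(-22,0,22))
for y in(-25,-20,20,25): print('heel',end=' ');pg(s,(y,),-20,14,37)
print(status.observe()['ft_force'])
```

```text
cam fix -79.0 -1.0 387.0
-22 -136.5(+24) -131.0(-18) -113.0(+14)
0 -159.0(+24) -150.0(-22) -145.0(+23) -138.5(-14) -136.0(+15) -123.5(-33)
22 -138.5(-17) -136.5(+22) -123.5(-33)
heel -25 -6.5(+22) -1.0(-30) 1.0(+27)
heel -20 -12.0(+22) -7.5(+23) -1.0(-30) 1.0(+29)
heel 20 -13.0(+38) -1.0(-28) 1.0(+24)
heel 25 -14.0(+18) -1.0(-29) 1.0(+28)
[ 0.20224658 -0.21258674 -0.61467177]
```

The heel edge and the bar face coincide on both sides (x ≈ -1.0 each way), so the heel is flush and square. The carrier hasn't crept.

```bash
python3 -c "
from workcell import r
print(r.close_job())"
```

```text
the job is handed in; nothing more can be done
None
```

I turned the bracket so its heel is flush and square against the bar and centred on the jaw, closed the cam until the jaw was pushed back about 2.7 mm, let go and handed the job in at about 16 s; no verdict came back.

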